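# Take the gold bangle's card off its upturned peg and stand it at the till

### The job

A customer has chosen the gold-toned bangle on the white card. Work that card off its springy display peg - lift it so that its hole clears the peg's upturned tip while you slide it off, feeling your way so that the peg is never strained - then stand the card upright in the slot of the teak block, right down on the slot's floor, and let go. Leave the amber bangle's card hanging on its peg and the other bangles where they are.

Things in the scene. Friction and masses are not known exactly. Their poses are not given: they have to be found in the camera images.
- gold_stand: Fixed stand carrying the white card: teak base 100 x 90 x 12 mm, brass post 12 x 24 mm, 155 mm tall. Origin on the counter under the post; -x is the way the peg points (towards the robot), z up. The peg gives vertically like a spring of about 5 N/mm, hardly at all sideways or lengthwise; over 8 N on peg or stand strains it.
- gold_knuckle (a point): Stiff knuckle (steel pin) of that peg, mid-thickness, 47 mm out from the post's axis, 153 mm up; axes as the stand's. The peg is a flat strip 12 mm wide, 4 mm thick, level up to here; beyond, it runs straight 80 mm more, its last 4 mm turned up square, 10 mm above its upper face. Beyond the knuckle it slopes up or down by up to 11 degrees: NOT measured, to be felt or seen.
- gold_card_mid (a point): Middle of the card to take, 73 mm above its lower edge: rigid white board 76 wide (y) x 146 tall (z) x 6 mm thick (x), a gold-toned bangle 66 mm across and 8 mm thick fixed on its front (-x) face; 80 to 170 g. Above its hole a bare header 36 mm tall is there to grip across the 6 mm thickness.
- gold_card_hole (a point): Centre of the card's hole, 28 mm above gold_card_mid, 20 wide x 18 mm high (92 to 110 mm above the lower edge). The card hangs 5 mm behind the knuckle with the hole's upper edge on the strip, so it can rise 14 mm before the hole's lower edge meets the strip's underside. Strip plus upturned tip are 14 mm high: the hole passes the tip with 4 mm to spare.
- gold_card_foot (a point): Middle of the white card's lower edge (73 mm below gold_card_mid when upright); same axes.
- till_block: Fixed teak block 70 (x) x 110 (y) x 30 mm tall, origin under its centre on the counter. A slot 10 mm wide (x), 82 mm long (y) and 16 mm deep is cut in the middle of its top, open upwards. The card may stand in it either way round.
- slot_floor (a point): Centre of the floor of the block's slot, 14 mm above the counter; axes as the block's.
- amber_stand: A second stand of the same shape, carrying the other card. Leave alone.
- amber_card_mid (a point): Middle of the other card (dark blue board with an amber bangle), same shape and sizes. Leave it hanging.
- coil_bangle_mid (a point): Loose coiled gold-toned bangle lying on the counter, 66 mm across, 18 mm high; its centre. Leave alone.
- amber_a_mid (a point): Loose amber glass bangle lying on the counter, 70 mm across, 8 mm high; its centre. Leave alone.
- amber_b_mid (a point): Second loose amber glass bangle, same sizes; its centre. Leave alone.
- bone_bangle_mid (a point): Loose bone bangle lying on the counter, 72 mm across, 16 mm high; its centre. Leave alone.
- cash_tin: Fixed steel cash tin 200 x 260 x 110 mm tall with its handle; origin under its centre. Only in the way.
- switch_panel: Fixed teak panel 90 x 130 x 18 mm with a brass toggle to 53 mm height; origin under its centre. Only in the way.

How it is judged (in metres and radians):
On the way:
1. the white card has been slid clear off the tip of its peg, still up in the air (x of gold_card_mid in the frame of gold_stand below -0.14 m and height (world z) of gold_card_foot above 0.032 m and contact force between gold_stand and anything else below 0.1 N), for 0.1 s.
At the end, for the whole second after the job is handed in: The white card stands in the slot of the teak block: its lower edge within 2.5 mm of the slot's floor and its foot within 10 mm of the slot's middle, upright within 0.3 rad, in line with the slot, at rest and released; the amber bangle's card still hangs where it was (within 20 mm) (horizontal distance between gold_card_foot and slot_floor below 0.01 m and z of gold_card_foot in the frame of till_block below 0.0165 m and angle between gold_card_mid's own z axis and vertical below 0.3 rad and angle between the y axis of gold_card_mid and the y axis of till_block, either way round below 0.25 rad and linear speed of gold_card below 0.02 m/s and distance of amber_card_mid from where it was at the start of the episode below 0.02 m); the robot touches nothing.
It fails at once if the peg or stand of the white card is strained: more than 8 N on it from anything (contact force between gold_stand and anything else above 8 N).
It fails at once if the amber bangle's card is disturbed by more than 20 mm (distance of amber_card_mid from where it was at the start of the episode above 0.02 m).
It fails at once if a loose bangle is shifted by more than 20 mm (distance of any of coil_bangle_mid, amber_a_mid, amber_b_mid, bone_bangle_mid from where it was at the start of the episode above 0.02 m).
It also fails if it takes over 72 s, if anything falls off the work surface, if the arm or the gripper's body presses on something with over 40 N, if the wrist force passes 120 N, or if a joint passes its speed limit or range.

### The arm

A 6-joint arm with a two-finger parallel gripper is mounted at the origin on the work surface. World frame = base frame: x ahead of the robot, y to its left, z up, the work surface at z = 0. Lengths are in m, angles in degrees, forces in N, time in s.
With the tool pointing down it reaches from about 0.3 to 0.75 m from the base axis. Payload 8.5 kg.
Tool frame: the origin (TCP) lies on the centre line of the jaws, within the pads' length; the fingertips stand 22 mm ahead of it and the grasp point (between the pads) lies 3 mm ahead of it (env.tip_reach is the distance from the TCP to the fingertips, in m); y points along the fingers, z is the direction in which the jaws open and shut, and the axes are right-handed (so a half turn about y gives the same grasp; the last joint's range is limited). The gripper opens to 85 mm and grips with 20 to 120 N. Pads are 22 mm wide; open, the fingers measure 114 mm over their backs; the gripper's body (76 mm by 85 mm) begins 54 mm behind the grasp point. The pads swing forward as they close: fully open they stand 13 mm farther back than shut.
Start: joints at [-87.508, 21.807, 74.336, -0, 83.858, -12.336], TCP at [0.141, -0.532, 0.253] pointing down, gripper open.
Joint ranges: [-178.18, 178.18], [-50.72, 133.34], [12.68, 142.11], [-81.47, 261.47], [9.98, 163.14], [-165.26, 165.26]. Speed limits (degrees/s): [136.94, 136.94, 180, 180, 180, 180].

### API

Orientations are given as a 3x3 rotation matrix whose columns are the frame's x, y, z axes.
In Python, from rig import env, get_image gives the robot as it stands. The module is installed in compiled form; this text tells all that it offers.
- The arm moves only by the tool carry_out, never from a script. Its argument "targets" is a list that holds one entry, the list of rows, each a list of 7 numbers: the closure, from 0 (fully open) to 1 (shut), then the shift along the world's x, y, z in mm, then the turn, a rotation vector about the world's x, y, z in degrees. In form: [[[claw, dx, dy, dz, ax, ay, az], ...]]. A call has 1 to 20 rows; each row is the pose to reach, as a shift and turn from the pose commanded when the call began; what a row does not reach only later rows make up. A row lasts 1/12 s, in which the tool goes at most 41.7 mm and 7.16 degrees, less where a joint would pass 70% of its speed; a pose out of reach is approached as far as the arm can. A call with a gripper value outside its range is refused whole. The fingers move at their own pace and stop on an object; "squeeze" is the grip in N (left out, the last holds). Time passes only in rows, so rows that repeat a pose let the fingers close. It gives the time, the measured TCP pose, the force and the opening at its end, in the units of the state.
- env.observe(): the state, without advancing time (a new reading comes with each control period).
- get_image(name): name is "scene" or "top"; returns a dict with "img" (420x560x3 uint8, red, green, blue), "fx", "fy", "cx", "cy" (pixels), "rvec" (rotation vector, rad) and "tvec" (3), from world to camera coordinates, as OpenCV has them. Camera axes: x right, y down, z forward; pixel columns grow to the right and rows downward; lengths in m; the calibration is good to about 2 mm. A picture is of the moment at which its call begins. There is no depth.
- env.close_job(): hands the job in, once; it reports no verdict.
The state is a dict: "time_s": time; "q": joint angles; "qvel": joint speeds; "joint_efforts": joint torques, N m; "position": TCP position; "tool_rot": TCP orientation; "ft_force": force on the tool from outside, world axes, zero at the start; "wrist_torque": the same for the moment, N m; "grip_width": finger opening in m.
Only numpy, scipy, OpenCV 4.12 (cv2) and the standard library are available. Lean on these libraries where they do the work, as an engineer would, in place of code of your own. Each camera call takes 0.05 s, during which the arm holds its last target.

## Working session

There is one attempt and no reset: what is moved stays moved. The work goes in short steps, Python scripts to look and compute and a tool call to move; the robot and the scene stay as the last step left them, time stands still between calls to the robot, and variables do not carry over. Pictures are saved under pics/ and viewed, and the job is handed in when it is done.

Besides the shell and the picture viewer there is one more tool, called after "Request:" as a command line: name --argument value ..., lists and objects as JSON in quotes. carry_out: Moves the arm, as the interface text tells. Its arguments: {"type":"object","properties":{"targets":{"type":"array"},"squeeze":{"type":"number"}},"required":["targets"]}

```bash
mkdir -p pics; python3 - <<'E'
from rig import env,get_image
import cv2,numpy as np
for n in("scene","top"):
    d=get_image(n); cv2.imwrite(f"pics/{n}0.png",d["img"][:,:,::-1])
    R=cv2.Rodrigues(np.array(d["rvec"]))[0]
    print(n,d["fx"],d["fy"],d["cx"],d["cy"],(-R.T@np.array(d["tvec"]).ravel()).round(3),R.round(3).tolist())
print(env.observe(),env.tip_reach)
E
```

```text
scene 400.27091463683513 400.27091463683513 283.22886769426714 215.43366748080615 [0.885 0.526 0.996] [[-0.824, 0.567, 0.005], [0.454, 0.665, -0.592], [-0.34, -0.485, -0.806]]
top 489.90415374850113 489.90415374850113 272.67108234890975 211.54803435550912 [0.423 0.009 1.454] [[0.022, -0.999, 0.026], [-0.997, -0.024, -0.078], [0.079, -0.024, -0.997]]
{'time_s': 0.1, 'q': array([-8.75078294e+01,  2.18370631e+01,  7.43808040e+01, -2.47524493e-03,
        8.38589638e+01, -1.23354719e+01]), 'qvel': array([-0.06257062,  0.01001792, -0.22103492, -0.02769609,  0.119103  ,
       -0.0992687 ]), 'joint_efforts': array([ 5.17532011e-03, -4.49219513e+01, -2.31657887e+01, -1.27717572e-04,
        3.63538202e-03,  8.05043328e-06]), 'position': array([ 0.14073119, -0.53143213,  0.25277182]), 'tool_rot': array([[-9.66698858e-01, -1.01221081e-04,  2.55916604e-01],
       [-2.55916507e-01,  1.33781596e-03, -9.66697963e-01],
       [-2.44519106e-04, -9.99999100e-01, -1.31916931e-03]]), 'ft_force': array([ 0.91704218,  0.50851805, -0.18439803]), 'wrist_torque': array([-0.02344067,  0.03078101, -0.0057815 ]), 'grip_width': 0.08542761594977723} 0.022
```

View pics/scene0.png

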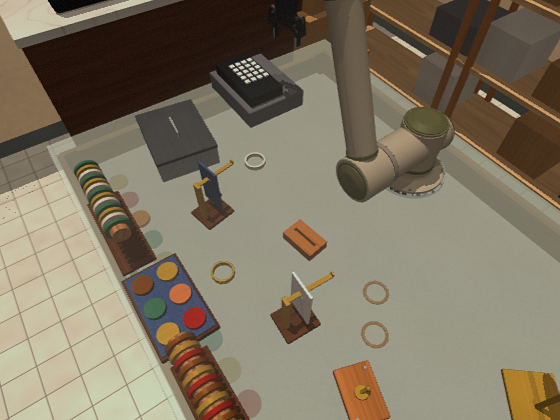

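View pics/top0.png

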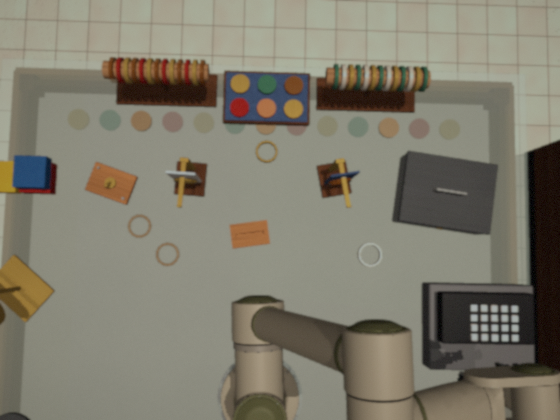

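The scene view shows the white card near (302,295) with its peg running to (333,274), and the teak block at (305,238). In the top view the white card is at (183,175), its peg tip at (181,205), and the block at (250,234). I'll zoom in next.

```bash
python3 - <<'E'
import cv2
a=cv2.imread("pics/scene0.png");b=cv2.imread("pics/top0.png")
cv2.imwrite("pics/s1.png",cv2.resize(a[255:350,260:350],None,fx=6,fy=6,interpolation=cv2.INTER_CUBIC))
t=cv2.resize(b[150:215,155:215],None,fx=8,fy=8,interpolation=cv2.INTER_CUBIC)
cv2.imwrite("pics/t1.png",t)
cv2.imwrite("pics/t2.png",cv2.resize(b[215:255,225:275],None,fx=10,fy=10,interpolation=cv2.INTER_CUBIC))
cv2.imwrite("pics/s2.png",cv2.resize(a[210:265,275:335],None,fx=10,fy=10,interpolation=cv2.INTER_CUBIC))
E
```

```text
(no output)
```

View pics/s1.png

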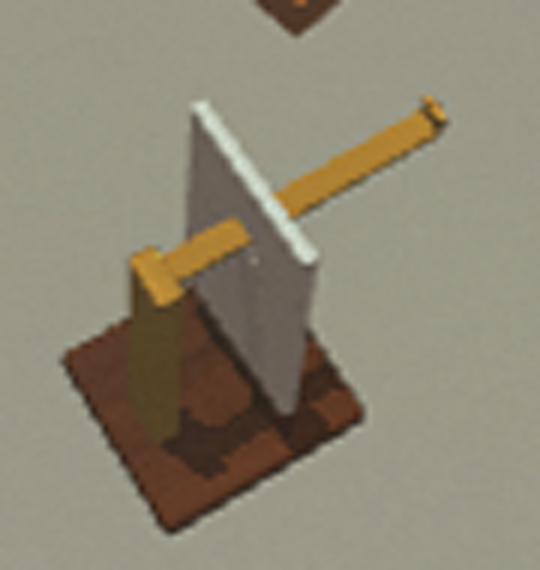

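View pics/t1.png

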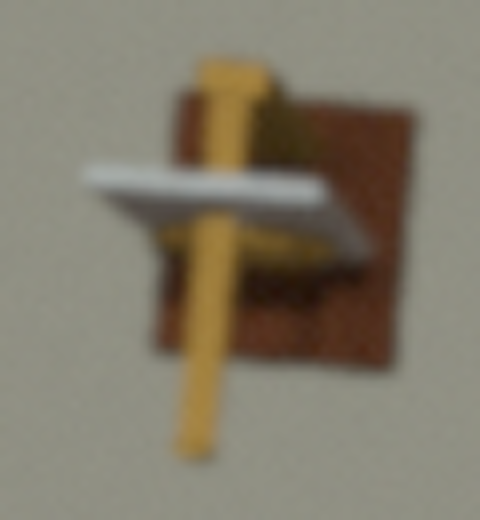

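View pics/t2.png

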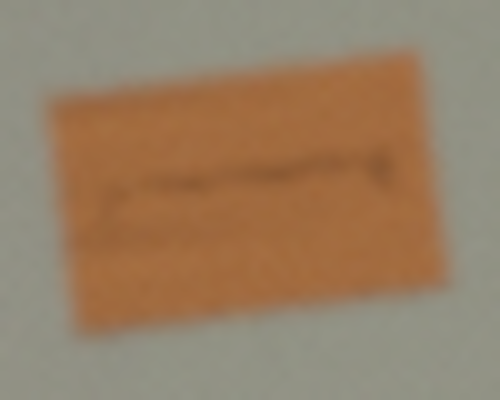

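View pics/s2.png

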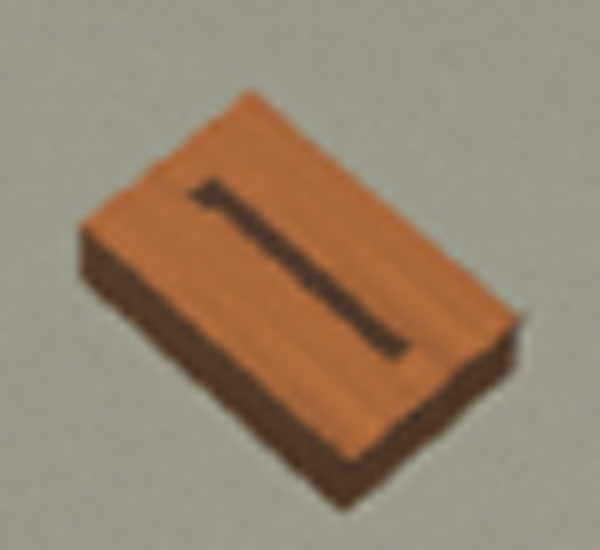

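```bash
cat > h.py <<'E'
import cv2,numpy as np
from rig import env,get_image
def cam(d):
    R=cv2.Rodrigues(np.array(d["rvec"]))[0];t=np.array(d["tvec"]).ravel()
    K=np.array([[d["fx"],0,d["cx"]],[0,d["fy"],d["cy"]],[0,0,1]]);return K,R,t
def ray(d,p):
    K,R,t=cam(d);v=R.T@np.linalg.solve(K,[p[0],p[1],1]);return -R.T@t,v/np.linalg.norm(v)
def onz(d,p,z):
    o,v=ray(d,p);return o+v*(z-o[2])/v[2]
def tri(d1,p1,d2,p2):
    o1,v1=ray(d1,p1);o2,v2=ray(d2,p2)
    s=np.linalg.lstsq(np.c_[v1,-v2],o2-o1,rcond=None)[0]
    a,b=o1+s[0]*v1,o2+s[1]*v2;return (a+b)/2,np.linalg.norm(a-b)
def proj(d,X):
    K,R,t=cam(d);x=K@(R@np.asarray(X)+t);return x[:2]/x[2]
def un(x0,y0,s,P): return (x0+(P[0]+.5)/s-.5, y0+(P[1]+.5)/s-.5)
E
cat > m.py <<'E'
from h import *
S=get_image("scene");T=get_image("top")
f=lambda P:un(260,255,6,P); g=lambda P:un(155,150,8,P)
for n,a,b,z in [("cardL",(200,105),(85,174),.191),("cardR",(310,260),(325,188),.191),("posttop",(157,277),(234,78),.155),("tip",(433,110),(193,445),None),("bangle?",(0,0),(0,0),None)][:4]:
    p,e=tri(S,f(a),T,g(b)); print(n,p.round(4),"gap",round(e,4), *( [onz(S,f(a),z).round(4),onz(T,g(b),z).round(4)] if z else []))
print("base corners S(z12)",[onz(S,f(q),.012)[:2].round(4).tolist() for q in [(65,357),(167,527),(362,412)]])
print("base corners T",[onz(T,g(q),.012)[:2].round(4).tolist() for q in [(415,112),(392,368),(155,348)]])
hsv=cv2.cvtColor(S["img"],cv2.COLOR_RGB2HSV)
fs=lambda P:un(275,210,10,P); ft=lambda P:un(225,215,10,P)
c=[onz(S,fs(q),.03)[:2] for q in [(250,90),(520,318),(352,462),(80,228)]]
print("block S",np.round(c,4).tolist(),np.mean(c,0))
c2=[onz(T,ft(q),.03)[:2] for q in [(50,98),(418,52),(448,285),(78,332)]]
print("block T",np.round(c2,4).tolist(),np.mean(c2,0))
sl=[onz(S,fs(q),.03)[:2] for q in [(203,190),(402,352)]]
print("slot S",np.round(sl,4).tolist(),np.mean(sl,0))
for C in(c,c2):
    C=np.array(C); v=[C[(i+1)%4]-C[i] for i in range(4)]
    print([ (round(np.linalg.norm(x),4),round(np.degrees(np.arctan2(x[1],x[0])),1)) for x in v])
E
python3 m.py
```

```text
cardL [0.6257 0.2305 0.2664] gap 0.0441 [0.618  0.1849 0.191 ] [0.6202 0.259  0.191 ]
cardR [0.6123 0.2118 0.1067] gap 0.0524 [0.6217 0.2587 0.191 ] [0.6176 0.1815 0.191 ]
posttop [0.6603 0.2184 0.1511] gap 0.0004 [0.6615 0.2197 0.155 ] [0.6594 0.2179 0.155 ]
tip [0.5353 0.2259 0.163 ] gap 0.0005
base corners S(z12) [[0.6772, 0.1755], [0.6831, 0.2607], [0.5867, 0.2673]]
base corners T [[0.6745, 0.1737], [0.5789, 0.179], [0.5842, 0.2663]]
block S [[0.4445, -0.0184], [0.428, 0.0903], [0.4962, 0.1013], [0.5143, -0.0062]] [0.47074857 0.0417468 ]
block T [[0.4948, 0.099], [0.5106, -0.0076], [0.4431, -0.0178], [0.4272, 0.0889]] [0.46891561 0.04063209]
slot S [[0.4771, 0.003], [0.4628, 0.0804]] [0.46991814 0.04171873]
[(np.float64(0.11), np.float64(98.7)), (np.float64(0.0691), np.float64(9.2)), (np.float64(0.1091), np.float64(-80.4)), (np.float64(0.0709), np.float64(-170.1))]
[(np.float64(0.1077), np.float64(-81.5)), (np.float64(0.0683), np.float64(-171.4)), (np.float64(0.1079), np.float64(98.5)), (np.float64(0.0683), np.float64(8.4))]
```

Request:
carry_out --targets '[[[0.0,0,0,60,0,0,0],[0.4,0,0,60,0,0,0],[0.78,60,90,60,0,0,7],[0.78,250,370,60,0,0,36],[0.78,250,370,60,0,0,36],[0.78,250,370,60,0,0,36],[0.78,250,370,60,0,0,36],[0.78,250,370,60,0,0,36],[0.78,250,370,60,0,0,36],[0.78,250,370,60,0,0,36],[0.78,250,370,60,0,0,36],[0.78,250,370,60,0,0,36],[0.78,250,370,60,0,0,36],[0.78,250,370,60,0,0,36],[0.78,250,370,60,0,0,36],[0.78,250,370,60,0,0,36],[0.78,250,370,60,0,0,36]]]' --squeeze 30

```text
time_s: 1.62
position: [0.3903, -0.1625, 0.3132]
tool_rot: [[-0.633, -0.0, 0.774], [-0.774, -0.0, -0.633], [0.0, -1.0, -0.0]]
ft_force: [-1.3, 0.2, 0.4]
grip_width: 0.0189
```

```bash
cat >> h.py <<'E'
def st():
    o=env.observe(); R=o["tool_rot"]
    print("t",round(o["time_s"],2),"pos",(1000*o["position"]).round(1),"yawz",np.degrees(np.arctan2(R[1,2],R[0,2])).round(2),"ydown",R[:,1].round(4),"F",o["ft_force"].round(2),"M",o["wrist_torque"].round(3),"w",round(o["grip_width"]*1000,1),"q",o["q"].round(1))
E
python3 - <<'E'
from h import *
st()
# peg plane: heights along peg axis from scene picks
S=get_image("scene")
cv2.imwrite("pics/s3.png",cv2.resize(S["img"][262:312,280:345,::-1],None,fx=12,fy=12,interpolation=cv2.INTER_CUBIC))
E
```

```text
t 1.62 pos [ 390.3 -162.5  313.2] yawz -39.25 ydown [-3.e-04 -0.e+00 -1.e+00] F [-1.31  0.17  0.43] M [-0.041 -0.019 -0.023] w 18.9 q [-38.7   6.3  85.7  -0.   88.    0.5]
```

View pics/s3.png

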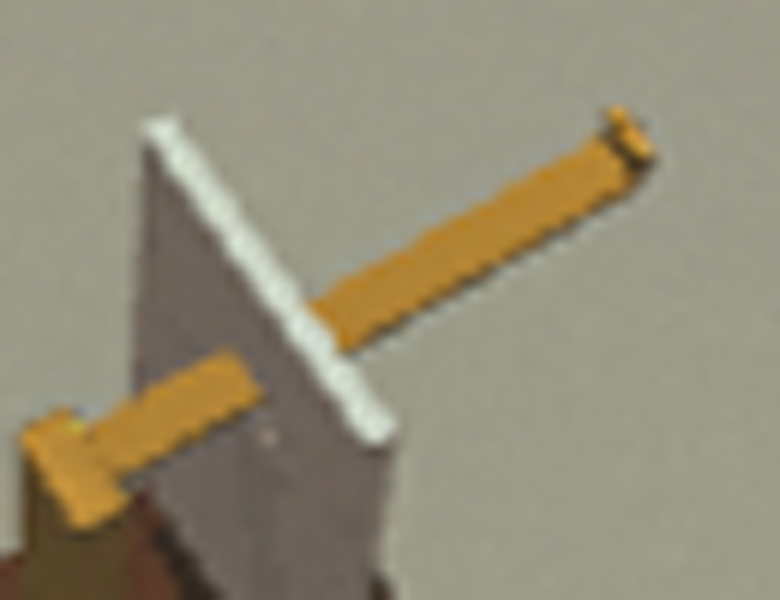

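The zoom shows the strip running from the card at (328,328) to the base of the upturned tip at (615,163), with the tip's top at (632,130). The level part runs from (100,450) to (240,370).

```bash
python3 - <<'E'
from h import *
S=get_image("scene");f=lambda P:un(280,262,12,P)
for yaw in(-2.8,-3.4,-4.0):
    a=np.radians(yaw);u=np.array([-np.cos(a),-np.sin(a),0]);n=np.cross(u,[0,0,1]);P0=np.array([.661,.2193,0])
    r=[]
    for p in[(100,450),(240,370),(328,328),(470,245),(615,163),(632,130)]:
        o,v=ray(S,f(p));X=o+v*((P0-o)@n)/(v@n); r.append((round((X-P0)@u*1000,1),round(X[2]*1000,1)))
    print(yaw,r)
E
```

```text
-2.8 [(np.float64(5.5), np.float64(156.5)), (np.float64(36.9), np.float64(156.2)), (np.float64(57.3), np.float64(152.2)), (np.float64(90.4), np.float64(152.8)), (np.float64(125.1), np.float64(152.1)), (np.float64(127.8), np.float64(163.0))]
-3.4 [(np.float64(5.4), np.float64(156.6)), (np.float64(36.6), np.float64(157.2)), (np.float64(56.8), np.float64(153.8)), (np.float64(89.5), np.float64(155.3)), (np.float64(123.8), np.float64(155.5)), (np.float64(126.4), np.float64(166.5))]
-4.0 [(np.float64(5.4), np.float64(156.8)), (np.float64(36.3), np.float64(158.2)), (np.float64(56.3), np.float64(155.4)), (np.float64(88.7), np.float64(157.7)), (np.float64(122.5), np.float64(158.9)), (np.float64(125.1), np.float64(169.9))]
```

Request:
carry_out --targets '[[[0.78,40,65,0,0,0,6],[0.78,229,383,0,0,0,36],[0.78,229,383,0,0,0,36],[0.78,229,383,0,0,0,36],[0.78,229,383,0,0,0,36],[0.78,229,383,0,0,0,36],[0.78,229,383,0,0,0,36],[0.78,229,383,0,0,0,36],[0.78,229,383,0,0,0,36],[0.78,229,383,0,0,0,36],[0.78,229,383,0,0,0,36],[0.78,229,383,0,0,0,36],[0.78,229,383,0,0,0,36],[0.78,229,383,0,0,0,36],[0.78,229,383,-50,0,0,36],[0.78,229,383,-50,0,0,36],[0.78,229,383,-50,0,0,36]]]'

```text
time_s: 3.13
position: [0.6187, 0.2197, 0.261]
tool_rot: [[-0.057, -0.006, 0.998], [-0.998, -0.001, -0.057], [0.001, -1.0, -0.006]]
ft_force: [0.2, -0.0, 0.3]
grip_width: 0.0185
```

```bash
python3 - <<'E'
from h import *
st()
for n in("scene","top"):
    S=get_image(n); c=S["img"][240:320,270:350] if n=="scene" else S["img"][130:220,140:220]
    cv2.imwrite(f"pics/a_{n}.png",cv2.resize(c[:,:,::-1],None,fx=6,fy=6,interpolation=cv2.INTER_CUBIC))
E
```

```text
t 3.13 pos [618.7 219.7 261. ] yawz -3.28 ydown [-0.0062 -0.0011 -1.    ] F [ 0.19 -0.03  0.34] M [ 0.018 -0.019 -0.012] w 18.5 q [ 9.2 32.9 54.1 -0.  93.4 12.5]
```

View pics/a_scene.png

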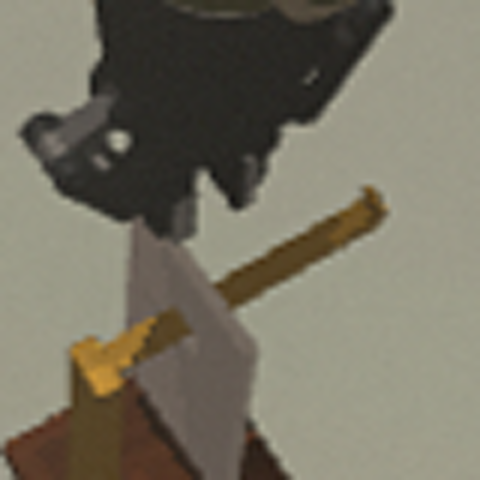

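View pics/a_top.png

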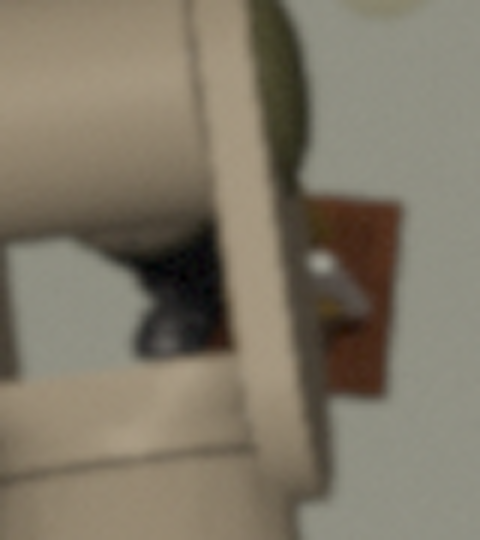

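Request:
carry_out --targets '[[[0.78,0.5,1,-20,0,0,0],[0.78,0.5,1,-40,0,0,0],[0.78,0.5,1,-43,0,0,0],[0.78,0.5,1,-46,0,0,0],[0.78,0.5,1,-49,0,0,0],[0.78,0.5,1,-49,0,0,0]]]'

```text
time_s: 3.73
position: [0.6206, 0.2223, 0.2155]
tool_rot: [[-0.055, 0.002, 0.998], [-0.998, 0.0, -0.055], [-0.0, -1.0, 0.002]]
ft_force: [0.4, -0.2, -0.6]
grip_width: 0.0187
```

```bash
python3 - <<'E'
from h import *
S=get_image("scene"); c=S["img"][240:320,270:350]
cv2.imwrite("pics/b_scene.png",cv2.resize(c[:,:,::-1],None,fx=7,fy=7,interpolation=cv2.INTER_CUBIC))
st()
E
```

```text
t 3.78 pos [620.6 222.3 215.6] yawz -3.18 ydown [ 1.9e-03  3.0e-04 -1.0e+00] F [-0.11  0.5  -0.65] M [ 0.003 -0.004  0.017] w 18.9 q [ 9.4 34.4 58.7 -0.  86.7 12.6]
```

View pics/b_scene.png

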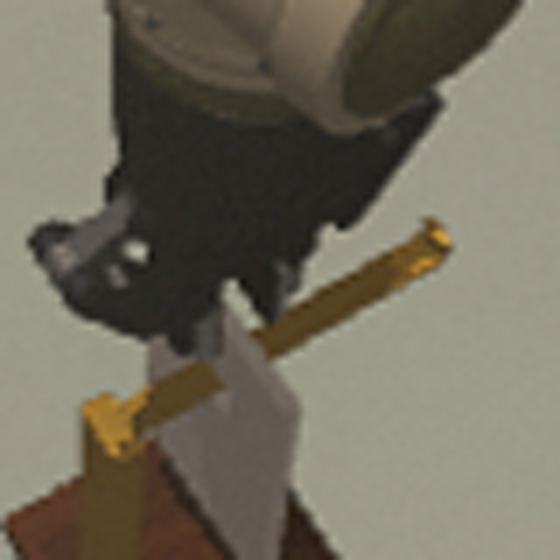

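The card's header, with its edge near (235,285), sits between the two fingers at (205,335) and (285,275). There is no contact force, so I'll go down and check.

Request:
carry_out --targets '[[[0.78,-1,-1,-8,0,0,0],[0.78,-1,-1,-16,0,0,0],[0.78,-1,-1,-24,0,0,0],[0.78,-1,-1,-28,0,0,0],[0.78,-1,-1,-28,0,0,0],[0.78,-1,-1,-28,0,0,0],[0.78,-1,-1,-28,0,0,0]]]'

```text
time_s: 4.37
position: [0.6194, 0.2214, 0.1866]
tool_rot: [[-0.055, 0.001, 0.998], [-0.998, 0.0, -0.055], [-0.0, -1.0, 0.001]]
ft_force: [-0.2, 0.1, 0.4]
grip_width: 0.0191
```

```bash
python3 - <<'E'
from h import *
st()
E
```

```text
t 4.37 pos [619.4 221.4 186.6] yawz -3.17 ydown [ 6.e-04  1.e-04 -1.e+00] F [-0.18  0.14  0.4 ] M [ 0.042 -0.01  -0.013] w 19.1 q [ 9.4 35.5 61.6 -0.  82.9 12.5]
```

Request:
carry_out --targets '[[[0.82,0,0,0,0,0,0],[0.85,0,0,0,0,0,0],[0.87,0,0,0,0,0,0],[0.89,0,0,0,0,0,0],[0.91,0,0,0,0,0,0],[0.93,0,0,0,0,0,0],[0.95,0,0,0,0,0,0],[1,0,0,0,0,0,0],[1,0,0,0,0,0,0],[1,0,0,0,0,0,0],[1,0,0,0,0,0,0],[1,0,0,0,0,0,0]]]' --squeeze 30

```text
time_s: 5.37
position: [0.6192, 0.2214, 0.1863]
tool_rot: [[-0.055, -0.0, 0.998], [-0.998, 0.0, -0.055], [-0.0, -1.0, -0.0]]
ft_force: [-1.1, 0.4, 0.4]
grip_width: 0.0053
```

```bash
python3 - <<'E'
from h import *
st()
E
```

```text
t 5.37 pos [619.2 221.4 186.3] yawz -3.17 ydown [-1.e-04  0.e+00 -1.e+00] F [-1.11  0.43  0.4 ] M [0.014 0.177 0.028] w 5.3 q [ 9.4 35.5 61.6  0.  82.9 12.5]
```

Request:
carry_out --targets '[[[1,0,0,1,0,0,0],[1,0,0,2,0,0,0],[1,0,0,3,0,0,0],[1,0,0,3,0,0,0],[1,0,0,3,0,0,0]]]' --squeeze 40

```text
time_s: 5.78
position: [0.6193, 0.2213, 0.1893]
tool_rot: [[-0.055, -0.0, 0.998], [-0.998, -0.0, -0.055], [0.0, -1.0, -0.0]]
ft_force: [-0.1, -1.6, -1.7]
grip_width: 0.0055
```

```bash
python3 - <<'E'
from h import *
st()
E
```

```text
t 5.78 pos [619.3 221.3 189.3] yawz -3.17 ydown [-1.e-04 -0.e+00 -1.e+00] F [-0.08 -1.64 -1.74] M [0.013 0.019 0.002] w 5.5 q [ 9.4 35.3 61.4  0.  83.3 12.5]
```

Request:
carry_out --targets '[[[1,0,0,1,0,0,0],[1,0,0,2,0,0,0],[1,0,0,3,0,0,0],[1,0,0,4,0,0,0],[1,0,0,4,0,0,0],[1,0,0,4,0,0,0]]]'

```text
time_s: 6.28
position: [0.6193, 0.2213, 0.1934]
tool_rot: [[-0.055, 0.0, 0.998], [-0.998, 0.0, -0.055], [-0.0, -1.0, 0.0]]
ft_force: [0.9, -0.6, -0.8]
grip_width: 0.0051
```

```bash
python3 - <<'E'
from h import *
for i in range(4):
    S=get_image("scene"); st()
c=S["img"][220:320,260:350]
cv2.imwrite("pics/c_scene.png",cv2.resize(c[:,:,::-1],None,fx=6,fy=6,interpolation=cv2.INTER_CUBIC))
E
```

```text
t 6.33 pos [619.2 221.4 193.3] yawz -3.17 ydown [ 0.  0. -1.] F [-0.3   0.18 -1.32] M [0.043 0.026 0.04 ] w 5.3 q [ 9.4 35.2 61.  -0.  83.8 12.5]
t 6.38 pos [619.2 221.4 193.3] yawz -3.17 ydown [-1.e-04 -0.e+00 -1.e+00] F [-0.32  0.02 -1.37] M [-0.029 -0.027 -0.002] w 5.0 q [ 9.4 35.2 61.  -0.  83.8 12.5]
t 6.43 pos [619.2 221.3 193.3] yawz -3.17 ydown [-1.e-04 -0.e+00 -1.e+00] F [-0.22  0.05 -2.34] M [-0.004  0.005 -0.001] w 5.1 q [ 9.4 35.2 61.   0.  83.8 12.5]
t 6.48 pos [619.2 221.3 193.3] yawz -3.17 ydown [-1.e-04 -0.e+00 -1.e+00] F [-0.33  0.47 -1.25] M [ 0.105 -0.     0.001] w 5.2 q [ 9.4 35.2 61.   0.  83.8 12.5]
```

View pics/c_scene.png

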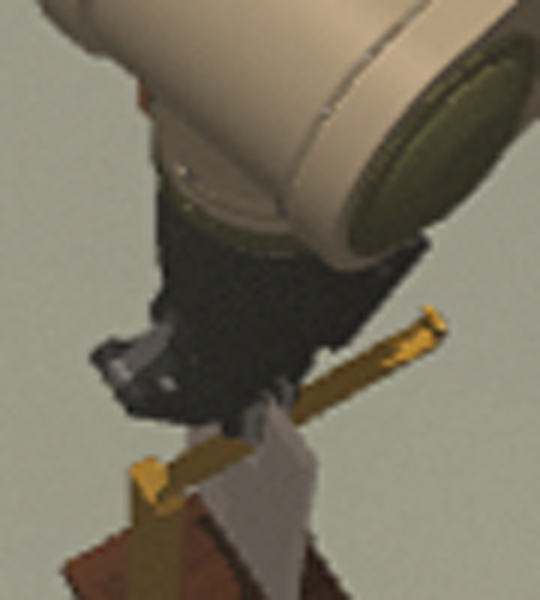

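The card is free: about 1.4 N of weight on the wrist and nothing else. I'll slide it out with the strip mid-hole.

Request:
carry_out --targets '[[[1,-4,0.2,0,0,0,0],[1,-8,0.5,0,0,0,0],[1,-12,0.7,0,0,0,0],[1,-16,0.9,0,0,0,0],[1,-20,1.1,0,0,0,0],[1,-25,1.4,0,0,0,0],[1,-25,1.4,0,0,0,0],[1,-25,1.4,0,0,0,0]]]'

```text
time_s: 7.15
position: [0.594, 0.2228, 0.1935]
tool_rot: [[-0.055, 0.0, 0.998], [-0.998, 0.0, -0.055], [-0.0, -1.0, 0.0]]
ft_force: [0.0, -0.0, -1.1]
grip_width: 0.0053
```

```bash
cat >> h.py <<'E'
def avg(n=6):
    F=[];M=[]
    for i in range(n):
        get_image("scene");o=env.observe();F.append(o["ft_force"]);M.append(o["wrist_torque"])
    print("Favg",np.mean(F,0).round(2),"sd",np.std(F,0).round(2),"Mavg",np.mean(M,0).round(3))
E
python3 - <<'E'
from h import *
st();avg()
E
```

```text
t 7.15 pos [594.  222.8 193.5] yawz -3.16 ydown [ 3.e-04  0.e+00 -1.e+00] F [ 0.   -0.02 -1.13] M [ 0.033 -0.051 -0.05 ] w 5.3 q [ 9.9 32.8 65.5 -0.  81.7 13.1]
Favg [ 0.14  0.05 -1.63] sd [0.54 0.43 0.45] Mavg [-0.004  0.018  0.   ]
```

Request:
carry_out --targets '[[[1,-4,0.2,0,0,0,0],[1,-8,0.5,0,0,0,0],[1,-12,0.7,0,0,0,0],[1,-16,0.9,0,0,0,0],[1,-20,1.1,0,0,0,0],[1,-25,1.4,0,0,0,0],[1,-25,1.4,0,0,0,0],[1,-25,1.4,0,0,0,0]]]'

```text
time_s: 8.12
position: [0.569, 0.2242, 0.1935]
tool_rot: [[-0.055, 0.0, 0.998], [-0.998, 0.0, -0.055], [-0.0, -1.0, 0.0]]
ft_force: [-0.2, -1.2, -1.7]
grip_width: 0.0054
```

```bash
python3 - <<'E'
from h import *
st();avg()
for n in("scene","top"):
    S=get_image(n); c=S["img"][220:330,260:350] if n=="scene" else S["img"][130:220,140:220]
    cv2.imwrite(f"pics/d_{n}.png",cv2.resize(c[:,:,::-1],None,fx=6 if n=="top" else 5,fy=6 if n=="top" else 5,interpolation=cv2.INTER_CUBIC))
E
```

```text
t 8.12 pos [569.  224.2 193.5] yawz -3.16 ydown [ 2.e-04  0.e+00 -1.e+00] F [-0.2  -1.2  -1.71] M [0.015 0.006 0.023] w 5.4 q [10.4 30.6 69.6  0.  79.8 13.6]
Favg [ 0.09 -0.14 -1.53] sd [0.53 0.44 0.74] Mavg [-0.002 -0.011 -0.01 ]
```

View pics/d_scene.png

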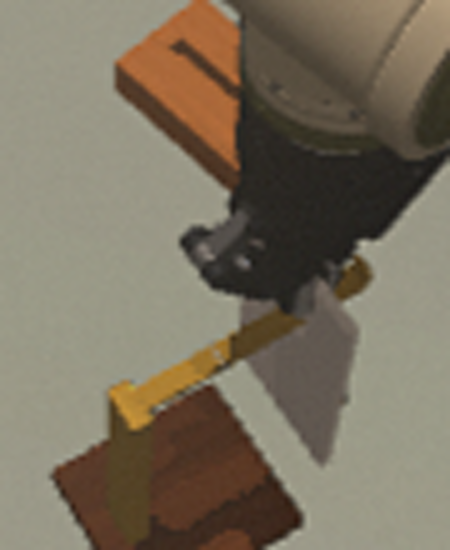

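View pics/d_top.png

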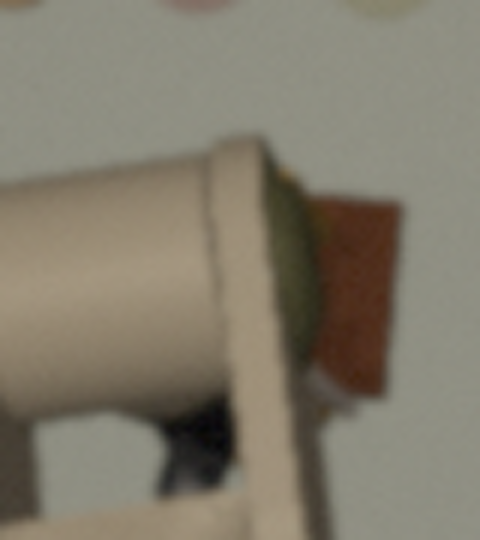

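The knuckle pin is now visible at (222,353), and the strip beyond it stays close to level. I'll move a little further out and feel for the strip's height by lowering the card onto it.

Request:
carry_out --targets '[[[1,-4,0.2,0,0,0,0],[1,-8,0.5,0,0,0,0],[1,-12,0.7,0,0,0,0],[1,-12,0.7,0,0,0,0],[1,-12,0.7,-1,0,0,0],[1,-12,0.7,-2,0,0,0],[1,-12,0.7,-3,0,0,0],[1,-12,0.7,-3,0,0,0],[1,-12,0.7,-3,0,0,0]]]'

```text
time_s: 9.27
position: [0.5573, 0.2248, 0.1902]
tool_rot: [[-0.055, -0.0, 0.998], [-0.998, -0.0, -0.055], [0.0, -1.0, -0.0]]
ft_force: [0.9, 0.6, -1.2]
grip_width: 0.0051
```

```bash
python3 - <<'E'
from h import *
st();avg()
E
```

```text
t 9.27 pos [557.3 224.8 190.2] yawz -3.18 ydown [-2.e-04 -1.e-04 -1.e+00] F [ 0.91  0.6  -1.23] M [ 0.035 -0.032  0.027] w 5.1 q [10.7 29.7 71.8 -0.  78.5 13.9]
Favg [-0.38 -0.2  -1.51] sd [0.16 0.53 0.43] Mavg [0.006 0.011 0.015]
```

Request:
carry_out --targets '[[[1,0,0,-0.5,0,0,0],[1,0,0,-1,0,0,0],[1,0,0,-1.5,0,0,0],[1,0,0,-1.5,0,0,0],[1,0,0,-1.5,0,0,0]]]'

```text
time_s: 9.98
position: [0.5572, 0.2248, 0.1888]
tool_rot: [[-0.055, -0.0, 0.998], [-0.998, -0.0, -0.055], [0.0, -1.0, -0.0]]
ft_force: [0.1, 0.4, -0.9]
grip_width: 0.005
```

```bash
python3 - <<'E'
from h import *
st();avg()
E
```

```text
t 9.98 pos [557.2 224.8 188.8] yawz -3.17 ydown [-1.e-04 -0.e+00 -1.e+00] F [ 0.1   0.4  -0.93] M [ 0.023 -0.021  0.003] w 5.0 q [10.7 29.8 71.9 -0.  78.3 13.9]
Favg [ 0.11  0.11 -1.33] sd [0.63 0.38 0.37] Mavg [ 0.002 -0.003 -0.012]
```

Request:
carry_out --targets '[[[1,0,0,-0.4,0,0,0],[1,0,0,-0.8,0,0,0],[1,0,0,-0.8,0,0,0],[1,0,0,-0.8,0,0,0]]]'

```text
time_s: 10.62
position: [0.5573, 0.2248, 0.1881]
tool_rot: [[-0.055, 0.0, 0.998], [-0.998, 0.0, -0.055], [-0.0, -1.0, 0.0]]
ft_force: [0.1, -0.3, -1.4]
grip_width: 0.0053
```

```bash
python3 - <<'E'
from h import *
st();avg()
E
```

```text
t 10.62 pos [557.3 224.8 188.1] yawz -3.17 ydown [ 1.e-04  0.e+00 -1.e+00] F [ 0.08 -0.31 -1.41] M [ 0.     0.001 -0.027] w 5.3 q [10.7 29.8 72.  -0.  78.2 13.9]
Favg [ 0.5   0.12 -1.13] sd [0.78 0.45 0.38] Mavg [-0.012  0.    -0.001]
```

Request:
carry_out --targets '[[[1,0,0,-0.4,0,0,0],[1,0,0,-0.8,0,0,0],[1,0,0,-0.8,0,0,0],[1,0,0,-0.8,0,0,0]]]'

```text
time_s: 11.25
position: [0.5573, 0.2249, 0.1874]
tool_rot: [[-0.055, 0.0, 0.998], [-0.998, 0.0, -0.055], [-0.0, -1.0, 0.0]]
ft_force: [-0.3, 0.1, 0.5]
grip_width: 0.0052
```

```bash
python3 - <<'E'
from h import *
st();avg()
E
```

```text
t 11.25 pos [557.3 224.9 187.4] yawz -3.17 ydown [ 3.e-04  1.e-04 -1.e+00] F [-0.28  0.14  0.49] M [-0.004  0.078 -0.021] w 5.2 q [10.7 29.8 72.1  0.  78.1 13.9]
Favg [-0.51 -0.17  0.84] sd [0.23 0.68 0.62] Mavg [-0.013  0.097  0.017]
```

Contact came at TCP z of about 187.9, against about 186.6 on the level part. So the strip rises about 1.2 mm at 57 mm, a slope of about +1.1°. The middle of the window for passing the tip is therefore TCP z of about 200.2.

Request:
carry_out --targets '[[[1,0,0,2,0,0,0],[1,0,0,4,0,0,0],[1,0,0,6,0,0,0],[1,0,0,8,0,0,0],[1,0,0,10,0,0,0],[1,0,0,12,0,0,0],[1,0,0,12.8,0,0,0],[1,0,0,12.8,0,0,0],[1,0,0,12.8,0,0,0]]]'

```text
time_s: 12.3
position: [0.5572, 0.2248, 0.2]
tool_rot: [[-0.055, -0.0, 0.998], [-0.998, -0.0, -0.055], [0.0, -1.0, -0.0]]
ft_force: [0.0, -0.7, -1.7]
grip_width: 0.0051
```

```bash
python3 - <<'E'
from h import *
st();avg()
E
```

```text
t 12.3 pos [557.2 224.8 200. ] yawz -3.17 ydown [-0. -0. -1.] F [ 0.01 -0.7  -1.73] M [0.005 0.03  0.022] w 5.1 q [10.7 29.2 71.  -0.  79.8 13.9]
Favg [ 0.06 -0.21 -1.58] sd [0.47 0.3  0.26] Mavg [-0.    -0.014 -0.015]
```

Request:
carry_out --targets '[[[1,0,0,0.5,0,0,0],[1,0,0,1,0,0,0],[1,0,0,1.5,0,0,0],[1,0,0,1.5,0,0,0],[1,0,0,1.5,0,0,0]]]'

```text
time_s: 13.02
position: [0.5573, 0.2248, 0.2016]
tool_rot: [[-0.055, 0.0, 0.998], [-0.998, 0.0, -0.055], [-0.0, -1.0, 0.0]]
ft_force: [-0.4, 0.5, -0.8]
grip_width: 0.0049
```

```bash
python3 - <<'E'
from h import *
st();avg()
E
```

```text
t 13.02 pos [557.3 224.8 201.6] yawz -3.17 ydown [ 1.e-04  0.e+00 -1.e+00] F [-0.45  0.48 -0.82] M [-0.047  0.013 -0.005] w 4.9 q [10.7 29.1 70.8  0.  80.  13.9]
Favg [ 0.18  0.   -1.54] sd [0.52 0.2  0.27] Mavg [-0.02  -0.002 -0.019]
```

Request:
carry_out --targets '[[[1,0,0,0.4,0,0,0],[1,0,0,0.7,0,0,0],[1,0,0,0.7,0,0,0],[1,0,0,0.7,0,0,0]]]'

```text
time_s: 13.65
position: [0.5572, 0.2248, 0.2022]
tool_rot: [[-0.055, -0.0, 0.998], [-0.998, -0.0, -0.055], [0.0, -1.0, -0.0]]
ft_force: [0.7, -0.3, -1.6]
grip_width: 0.0053
```

```bash
python3 - <<'E'
from h import *
st();avg()
E
```

```text
t 13.65 pos [557.2 224.8 202.2] yawz -3.17 ydown [-1.e-04 -0.e+00 -1.e+00] F [ 0.67 -0.31 -1.62] M [ 0.     0.002 -0.03 ] w 5.3 q [10.7 29.1 70.8 -0.  80.1 13.9]
Favg [ 0.05 -0.21 -1.61] sd [0.82 0.21 0.24] Mavg [ 0.013 -0.003 -0.002]
```

Request:
carry_out --targets '[[[1,0,0,0.4,0,0,0],[1,0,0,0.6,0,0,0],[1,0,0,0.6,0,0,0],[1,0,0,0.6,0,0,0]]]'

```text
time_s: 14.28
position: [0.5572, 0.2248, 0.2027]
tool_rot: [[-0.055, -0.0, 0.998], [-0.998, -0.0, -0.055], [0.0, -1.0, -0.0]]
ft_force: [0.8, 0.1, -3.4]
grip_width: 0.0051
```

```bash
python3 - <<'E'
from h import *
st();avg()
E
```

```text
t 14.28 pos [557.2 224.8 202.7] yawz -3.17 ydown [-2.e-04 -0.e+00 -1.e+00] F [ 0.81  0.14 -3.38] M [-0.02  -0.041  0.015] w 5.1 q [10.7 29.1 70.7  0.  80.2 13.9]
Favg [ 0.39  0.23 -3.58] sd [0.29 0.4  0.8 ] Mavg [-0.007 -0.051 -0.019]
```

The underside touched at about 202.3. Top and underside contacts agree (14.35 mm against 14 expected). The tip window is 198.4 to 202.7, so I'll pass at 200.5.

Request:
carry_out --targets '[[[1,0,0,-1,0,0,0],[1,0,0,-2.2,0,0,0],[1,0,0,-2.2,0,0,0],[1,-3,0.2,-2.2,0,0,0],[1,-6,0.3,-2.2,0,0,0],[1,-9,0.5,-2.2,0,0,0],[1,-12,0.7,-2.2,0,0,0],[1,-12,0.7,-2.2,0,0,0],[1,-12,0.7,-2.2,0,0,0]]]'

```text
time_s: 15.33
position: [0.5451, 0.2256, 0.2008]
tool_rot: [[-0.055, 0.0, 0.998], [-0.998, 0.0, -0.055], [-0.0, -1.0, 0.0]]
ft_force: [0.0, -0.3, -1.9]
grip_width: 0.0051
```

```bash
python3 - <<'E'
from h import *
st();avg(3)
E
```

```text
t 15.33 pos [545.1 225.6 200.8] yawz -3.16 ydown [ 3.e-04  0.e+00 -1.e+00] F [ 0.01 -0.35 -1.88] M [-0.014 -0.017  0.048] w 5.1 q [11.  28.1 72.8 -0.  79.1 14.2]
Favg [ 0.23  0.33 -1.01] sd [0.04 0.23 0.33] Mavg [ 0.021 -0.026 -0.007]
```

Request:
carry_out --targets '[[[1,-0.5,0,0,0,0,0],[1,-1,0,0,0,0,0],[1,-1.5,0.1,0,0,0,0],[1,-2,0.1,0,0,0,0],[1,-2.5,0.1,0,0,0,0],[1,-3,0.2,0,0,0,0],[1,-3,0.2,0,0,0,0],[1,-3,0.2,0,0,0,0]]]'

```text
time_s: 16.15
position: [0.5422, 0.2257, 0.2007]
tool_rot: [[-0.055, 0.0, 0.998], [-0.998, 0.0, -0.055], [-0.0, -1.0, 0.0]]
ft_force: [-0.0, 0.5, -0.8]
grip_width: 0.0052
```

```bash
python3 - <<'E'
from h import *
st();avg(3)
E
```

```text
t 16.15 pos [542.2 225.7 200.7] yawz -3.17 ydown [ 0.  0. -1.] F [-0.01  0.54 -0.85] M [-0.061 -0.028  0.012] w 5.2 q [11.1 27.9 73.2  0.  78.9 14.2]
Favg [-0.26 -0.06 -1.78] sd [0.49 0.38 0.31] Mavg [ 0.029 -0.011  0.009]
```

Request:
carry_out --targets '[[[1,-0.5,0,0,0,0,0],[1,-1,0,0,0,0,0],[1,-1.5,0.1,0,0,0,0],[1,-2,0.1,0,0,0,0],[1,-2.5,0.1,0,0,0,0],[1,-3,0.2,0,0,0,0],[1,-3,0.2,0,0,0,0],[1,-3,0.2,0,0,0,0]]]'

```text
time_s: 16.97
position: [0.5392, 0.2259, 0.2007]
tool_rot: [[-0.055, 0.0, 0.998], [-0.998, -0.0, -0.055], [0.0, -1.0, 0.0]]
ft_force: [0.9, 0.1, -0.9]
grip_width: 0.0049
```

```bash
python3 - <<'E'
from h import *
st();avg(3)
E
```

```text
t 16.97 pos [539.2 225.9 200.7] yawz -3.17 ydown [ 1.e-04 -0.e+00 -1.e+00] F [ 0.92  0.07 -0.92] M [ 0.025  0.01  -0.023] w 4.9 q [11.1 27.6 73.7 -0.  78.7 14.3]
Favg [ 0.44 -0.1  -1.73] sd [0.24 0.15 0.21] Mavg [-0.024 -0.022  0.008]
```

Request:
carry_out --targets '[[[1,-0.7,0,0,0,0,0],[1,-1.4,0.1,0,0,0,0],[1,-2.1,0.1,0,0,0,0],[1,-2.8,0.2,0,0,0,0],[1,-3.5,0.2,0,0,0,0],[1,-4,0.2,0,0,0,0],[1,-4,0.2,0,0,0,0]]]'

```text
time_s: 17.7
position: [0.5351, 0.2262, 0.2007]
tool_rot: [[-0.055, 0.0, 0.998], [-0.998, 0.0, -0.055], [-0.0, -1.0, 0.0]]
ft_force: [-0.5, 0.3, -0.6]
grip_width: 0.0054
```

```bash
python3 - <<'E'
from h import *
st();avg(3)
E
```

```text
t 17.7 pos [535.1 226.2 200.7] yawz -3.17 ydown [ 0.  0. -1.] F [-0.48  0.31 -0.55] M [-0.03   0.006 -0.037] w 5.4 q [11.2 27.3 74.3  0.  78.4 14.4]
Favg [-0.33  0.27 -1.58] sd [0.26 0.11 0.63] Mavg [0.024 0.004 0.019]
```

Request:
carry_out --targets '[[[1,-1,0,0,0,0,0],[1,-2,0.1,0,0,0,0],[1,-3,0.2,0,0,0,0],[1,-4,0.2,0,0,0,0],[1,-5,0.3,0,0,0,0],[1,-6,0.3,0,0,0,0],[1,-8,0.4,0,0,0,0],[1,-8,0.4,0,0,0,0]]]'

```text
time_s: 18.52
position: [0.5269, 0.2266, 0.2006]
tool_rot: [[-0.055, -0.0, 0.998], [-0.998, -0.0, -0.055], [0.0, -1.0, -0.0]]
ft_force: [0.4, 0.3, -1.9]
grip_width: 0.0053
```

```bash
python3 - <<'E'
from h import *
st();avg(3)
E
```

```text
t 18.52 pos [526.9 226.6 200.6] yawz -3.17 ydown [-2.e-04 -0.e+00 -1.e+00] F [ 0.43  0.31 -1.94] M [-0.03   0.     0.042] w 5.3 q [11.4 26.6 75.6  0.  77.9 14.6]
Favg [-0.05 -0.42 -1.6 ] sd [0.12 0.23 0.14] Mavg [0.016 0.005 0.024]
```

Request:
carry_out --targets '[[[1,-2,0.1,0,0,0,0],[1,-5,0.2,0,0,0,0],[1,-8,0.4,0,0,0,0],[1,-14,0.7,0,0,0,0],[1,-20,1,0,0,0,0],[1,-28,1.4,0,0,0,0],[1,-36,1.8,0,0,0,0],[1,-44,2,0,0,0,0],[1,-44,2,0,0,0,0],[1,-44,2,0,0,0,0]]]'

```text
time_s: 19.5
position: [0.4829, 0.2286, 0.2009]
tool_rot: [[-0.055, 0.0, 0.998], [-0.998, 0.0, -0.055], [-0.0, -1.0, 0.0]]
ft_force: [0.7, -0.0, -1.7]
grip_width: 0.0052
```

```bash
python3 - <<'E'
from h import *
st();avg(3)
S=get_image("scene");c=S["img"][200:330,250:380]
cv2.imwrite("pics/e_scene.png",cv2.resize(c[:,:,::-1],None,fx=4.5,fy=4.5,interpolation=cv2.INTER_CUBIC))
E
```

```text
t 19.5 pos [482.9 228.6 200.9] yawz -3.15 ydown [ 5.e-04  1.e-04 -1.e+00] F [ 0.74 -0.05 -1.68] M [ 0.008 -0.059  0.045] w 5.2 q [12.6 22.8 81.9 -0.  75.2 15.8]
Favg [ 0.05  0.08 -1.82] sd [0.33 0.67 0.66] Mavg [ 0.019 -0.005  0.013]
```

View pics/e_scene.png

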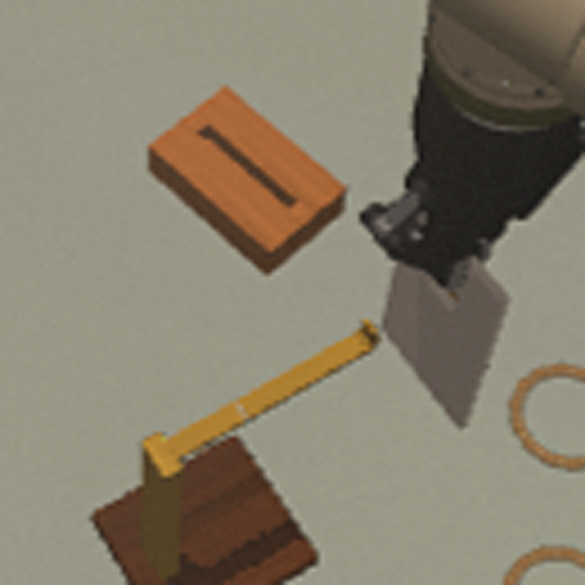

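The card is off, clear of the peg tip at (370,335), and held upright. Next I'll carry it over the block.

Request:
carry_out --targets '[[[1,-1,-10,0,0,0,1],[1,-3,-35,0,0,0,3],[1,-5,-65,0,0,0,5],[1,-7,-95,0,0,0,7],[1,-9,-125,0,0,0,9],[1,-11,-155,0,0,0,11],[1,-12,-175,0,0,0,12],[1,-13,-187,0,0,0,12],[1,-13,-187,0,0,0,12],[1,-13,-187,0,0,0,12],[1,-13,-187,0,0,0,12]]]'

```text
time_s: 20.62
position: [0.4704, 0.042, 0.2006]
tool_rot: [[0.154, -0.0, 0.988], [-0.988, 0.0, 0.154], [-0.0, -1.0, 0.0]]
ft_force: [0.1, 0.1, -1.3]
grip_width: 0.0053
```

```bash
python3 - <<'E'
from h import *
st();avg(3)
S=get_image("scene");c=S["img"][180:270,260:350]
cv2.imwrite("pics/f_scene.png",cv2.resize(c[:,:,::-1],None,fx=6.5,fy=6.5,interpolation=cv2.INTER_CUBIC))
T=get_image("top");c=T["img"][200:270,200:300]
cv2.imwrite("pics/f_top.png",cv2.resize(c[:,:,::-1],None,fx=6,fy=6,interpolation=cv2.INTER_CUBIC))
E
```

```text
t 20.62 pos [470.4  42.  200.6] yawz 8.83 ydown [-0.e+00  2.e-04 -1.e+00] F [ 0.13  0.06 -1.29] M [-0.012  0.007 -0.037] w 5.3 q [ -9.3  16.9  91.3   0.   71.7 -18.2]
Favg [ 0.3   0.04 -1.59] sd [0.32 0.63 0.26] Mavg [ 0.007 -0.002 -0.011]
```

View pics/f_scene.png

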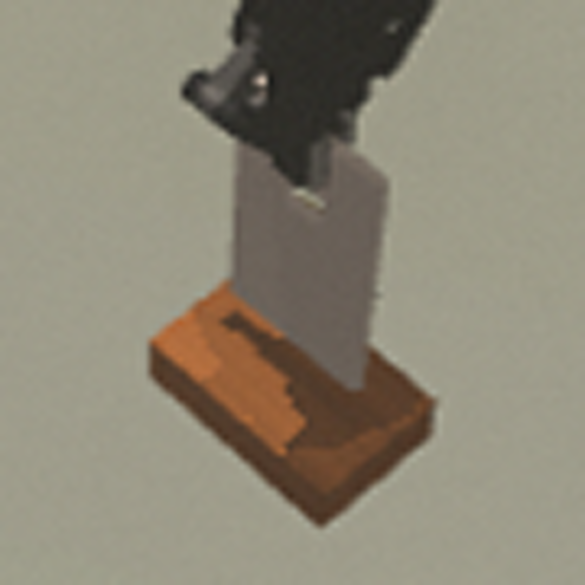

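View pics/f_top.png

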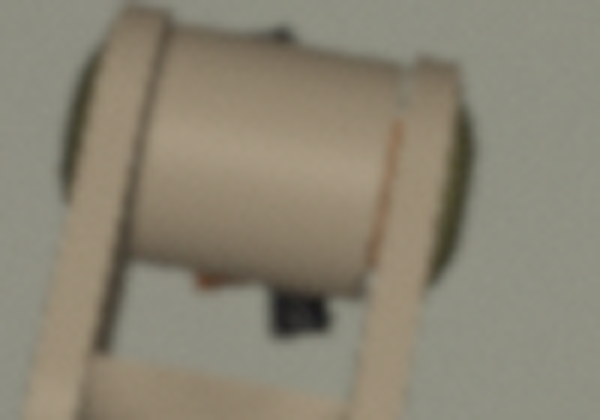

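The card's back-face lower corners are at (233,285) and (360,390) in the zoom. I'll locate them on their known height plane and compare with the slot's measurement from the same camera.

```bash
python3 - <<'E'
from h import *
S=get_image("scene");f=lambda P:un(260,180,6.5,P)
for z in(.0585,.0595):
    a,b=[onz(S,f(p),z)[:2] for p in((233,286),(360,391))]
    d=b-a;m=(a+b)/2;y=np.degrees(np.arctan2(-d[0],d[1]));n=np.array([np.cos(np.radians(y)),np.sin(np.radians(y))])
    print(z,a.round(4),b.round(4),np.linalg.norm(d).round(4),"yaw",y.round(1),"mid of foot",(m-.003*n).round(4))
E
```

```text
0.0585 [0.4777 0.0054] [0.4648 0.0808] 0.0765 yaw 9.7 mid of foot [0.4683 0.0426]
0.0595 [0.4781 0.0059] [0.4652 0.0812] 0.0764 yaw 9.7 mid of foot [0.4687 0.0431]
```

Request:
carry_out --targets '[[[1,1.3,-1,-6,0,0,0],[1,1.3,-1,-12,0,0,0],[1,1.3,-1,-18,0,0,0],[1,1.3,-1,-24,0,0,0],[1,1.3,-1,-25,0,0,0],[1,1.3,-1,-25,0,0,0],[1,1.3,-1,-25,0,0,0]]]'

```text
time_s: 21.5
position: [0.4716, 0.0405, 0.1756]
tool_rot: [[0.153, -0.0, 0.988], [-0.988, 0.0, 0.153], [-0.0, -1.0, -0.0]]
ft_force: [0.5, 0.1, -0.9]
grip_width: 0.0051
```

```bash
python3 - <<'E'
from h import *
st();avg(3)
S=get_image("scene");c=S["img"][190:270,270:340]
cv2.imwrite("pics/g_scene.png",cv2.resize(c[:,:,::-1],None,fx=7.5,fy=7.5,interpolation=cv2.INTER_CUBIC))
E
```

```text
t 21.5 pos [471.6  40.5 175.6] yawz 8.83 ydown [-0.  0. -1.] F [ 0.54  0.09 -0.9 ] M [ 0.053 -0.059 -0.022] w 5.1 q [ -9.5  18.7  93.4   0.   67.9 -18.3]
Favg [ 0.12 -0.21 -1.48] sd [0.32 0.19 0.32] Mavg [-0.017  0.034 -0.02 ]
```

View pics/g_scene.png

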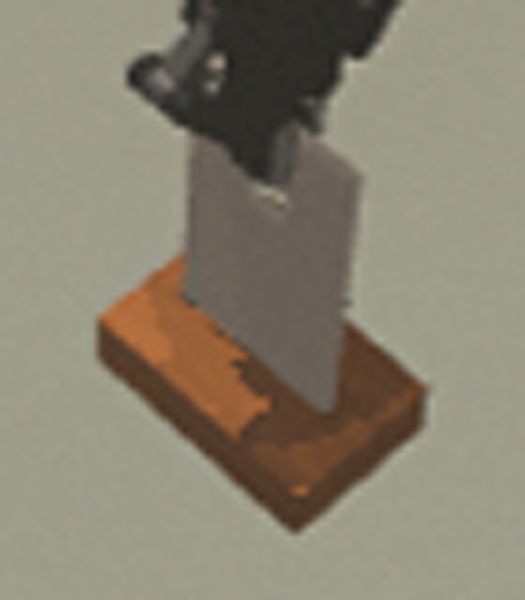

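Request:
carry_out --targets '[[[1,0,0,-1,0,0,0],[1,0,0,-2,0,0,0],[1,0,0,-3,0,0,0],[1,0,0,-4,0,0,0],[1,0,0,-5,0,0,0],[1,0,0,-5,0,0,0],[1,0,0,-5,0,0,0]]]'

```text
time_s: 22.28
position: [0.4716, 0.0405, 0.1706]
tool_rot: [[0.153, -0.0, 0.988], [-0.988, 0.0, 0.153], [-0.0, -1.0, -0.0]]
ft_force: [0.4, -0.2, -1.5]
grip_width: 0.0051
```

```bash
python3 - <<'E'
from h import *
st();avg(3)
E
```

```text
t 22.28 pos [471.6  40.5 170.6] yawz 8.83 ydown [-1.e-04  0.e+00 -1.e+00] F [ 0.42 -0.17 -1.46] M [-0.011 -0.019 -0.006] w 5.1 q [ -9.5  19.1  93.9   0.   67.1 -18.3]
Favg [ 0.18 -0.   -2.03] sd [0.49 0.26 0.51] Mavg [0.016 0.01  0.009]
```

Request:
carry_out --targets '[[[1,0,0,-0.5,0,0,0],[1,0,0,-1,0,0,0],[1,0,0,-1.5,0,0,0],[1,0,0,-2,0,0,0],[1,0,0,-2,0,0,0]]]'

```text
time_s: 22.85
position: [0.4715, 0.0405, 0.1685]
tool_rot: [[0.153, -0.0, 0.988], [-0.988, 0.0, 0.153], [-0.0, -1.0, -0.0]]
ft_force: [-0.2, -0.2, -1.0]
grip_width: 0.0054
```

```bash
python3 - <<'E'
from h import *
st();avg(3)
E
```

```text
t 22.85 pos [471.5  40.5 168.5] yawz 8.83 ydown [-2.e-04  0.e+00 -1.e+00] F [-0.23 -0.23 -0.97] M [ 0.022  0.017 -0.012] w 5.4 q [ -9.5  19.2  94.   -0.   66.7 -18.3]
Favg [-0.42 -0.28 -1.97] sd [0.27 0.11 0.16] Mavg [-0.028 -0.015 -0.004]
```

At TCP z 168.5 the foot should be about 3 mm below the block's top, with no contact, so it is in the slot. I'll continue down.

Request:
carry_out --targets '[[[1,0,0,-1.5,0,0,0],[1,0,0,-3,0,0,0],[1,0,0,-4.5,0,0,0],[1,0,0,-6,0,0,0],[1,0,0,-7.5,0,0,0],[1,0,0,-9,0,0,0],[1,0,0,-10,0,0,0],[1,0,0,-10,0,0,0],[1,0,0,-10,0,0,0]]]'

```text
time_s: 23.75
position: [0.4716, 0.0405, 0.1586]
tool_rot: [[0.153, -0.0, 0.988], [-0.988, 0.0, 0.153], [-0.0, -1.0, -0.0]]
ft_force: [-0.2, 0.2, -1.7]
grip_width: 0.0049
```

```bash
python3 - <<'E'
from h import *
st();avg(4)
S=get_image("scene");c=S["img"][190:270,270:340]
cv2.imwrite("pics/i_scene.png",cv2.resize(c[:,:,::-1],None,fx=7.5,fy=7.5,interpolation=cv2.INTER_CUBIC))
E
```

```text
t 23.75 pos [471.6  40.5 158.6] yawz 8.83 ydown [-0.  0. -1.] F [-0.23  0.24 -1.73] M [-0.034 -0.073  0.022] w 4.9 q [ -9.5  20.   94.9   0.   65.2 -18.3]
Favg [ 0.46  0.25 -1.42] sd [0.28 0.38 0.37] Mavg [-0.014 -0.006  0.001]
```

View pics/i_scene.png

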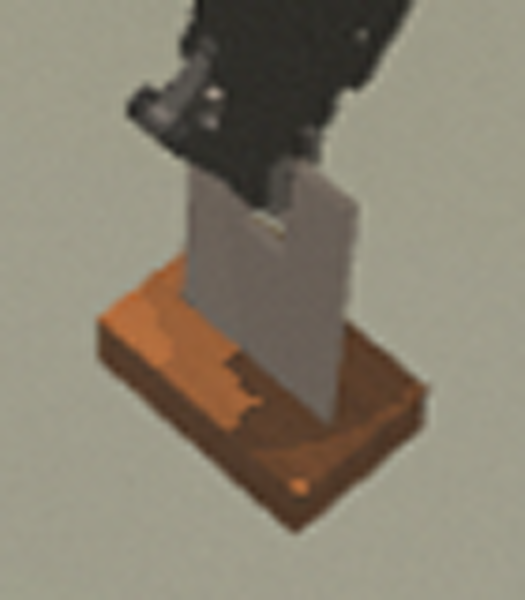

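The card is clearly sunk into the slot; its visible lower edge runs from (185,300) to (330,420). No side force. Next I'll feel for the floor.

Request:
carry_out --targets '[[[1,0,0,-0.5,0,0,0],[1,0,0,-1,0,0,0],[1,0,0,-1.5,0,0,0],[1,0,0,-2,0,0,0],[1,0,0,-2,0,0,0],[1,0,0,-2,0,0,0]]]'

```text
time_s: 24.5
position: [0.4715, 0.0405, 0.1566]
tool_rot: [[0.153, -0.0, 0.988], [-0.988, 0.0, 0.153], [-0.0, -1.0, -0.0]]
ft_force: [-0.4, 0.3, -2.2]
grip_width: 0.0056
```

```bash
python3 - <<'E'
from h import *
st();avg(4)
E
```

```text
t 24.5 pos [471.5  40.5 156.6] yawz 8.83 ydown [-1.e-04  1.e-04 -1.e+00] F [-0.39  0.33 -2.19] M [0.01  0.028 0.016] w 5.6 q [ -9.5  20.1  95.    0.   64.9 -18.3]
Favg [-0.26 -0.33 -1.38] sd [0.34 0.44 0.45] Mavg [-0.006 -0.021  0.005]
```

Request:
carry_out --targets '[[[1,0,0,-0.3,0,0,0],[1,0,0,-0.6,0,0,0],[1,0,0,-0.9,0,0,0],[1,0,0,-0.9,0,0,0],[1,0,0,-0.9,0,0,0]]]'

```text
time_s: 25.12
position: [0.4717, 0.0405, 0.1561]
tool_rot: [[0.153, 0.001, 0.988], [-0.988, -0.0, 0.153], [0.0, -1.0, 0.001]]
ft_force: [-0.7, 0.6, 4.7]
grip_width: 0.0051
```

```bash
python3 - <<'E'
from h import *
st();avg(4)
E
```

```text
t 25.12 pos [471.7  40.5 156.1] yawz 8.82 ydown [ 7.e-04 -1.e-04 -1.e+00] F [-0.75  0.6   4.73] M [0.082 0.227 0.014] w 5.1 q [ -9.5  20.2  95.1   0.   64.7 -18.3]
Favg [-1.02  0.35  5.28] sd [0.3  0.68 0.58] Mavg [ 0.089  0.249 -0.   ]
```

The floor is found at TCP z of about 156, the height expected. I'll ease off and let go gently.

Request:
carry_out --targets '[[[1,0,0,0.4,0,0,0],[1,0,0,0.4,0,0,0],[0.92,0,0,0.4,0,0,0],[0.88,0,0,0.4,0,0,0],[0.84,0,0,0.4,0,0,0],[0.8,0,0,0.4,0,0,0],[0.76,0,0,0.4,0,0,0],[0.72,0,0,0.4,0,0,0],[0.72,0,0,0.4,0,0,0],[0.72,0,0,0.4,0,0,0]]]' --squeeze 20

```text
time_s: 26.15
position: [0.4716, 0.0405, 0.1561]
tool_rot: [[0.153, 0.0, 0.988], [-0.988, 0.0, 0.153], [0.0, -1.0, 0.0]]
ft_force: [-0.6, -0.7, -0.0]
grip_width: 0.0241
```

```bash
python3 - <<'E'
from h import *
st();avg(3)
S=get_image("scene");c=S["img"][190:270,270:340]
cv2.imwrite("pics/j_scene.png",cv2.resize(c[:,:,::-1],None,fx=7.5,fy=7.5,interpolation=cv2.INTER_CUBIC))
E
```

```text
t 26.15 pos [471.6  40.5 156.1] yawz 8.83 ydown [ 0.  0. -1.] F [-0.58 -0.71 -0.03] M [-0.023 -0.004 -0.004] w 24.1 q [ -9.5  20.2  95.1   0.   64.8 -18.3]
Favg [ 0.01 -0.04  0.32] sd [0.39 0.18 0.32] Mavg [-0.005  0.007 -0.011]
```

View pics/j_scene.png

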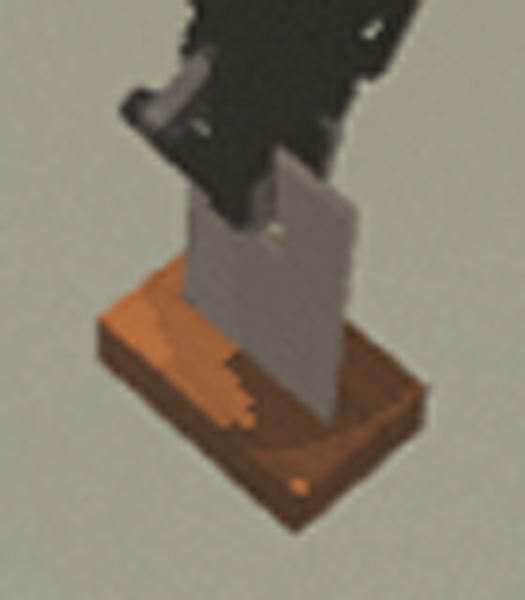

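The card stands still in the slot and the fingers, open 24 mm, no longer touch it. I'll withdraw straight up and back.

Request:
carry_out --targets '[[[0.72,0,0,5,0,0,0],[0.72,0,0,12,0,0,0],[0.72,0,0,20,0,0,0],[0.72,0,0,30,0,0,0],[0.72,0,0,45,0,0,0],[0.72,0,0,70,0,0,0],[0.72,0,0,100,0,0,0],[0.72,0,0,130,0,0,0],[0.72,-40,-60,150,0,0,0],[0.72,-60,-140,150,0,0,0],[0.72,-60,-140,150,0,0,0],[0.72,-60,-140,150,0,0,0],[0.72,-60,-140,150,0,0,0],[0.72,-60,-140,150,0,0,0],[0.72,-60,-140,150,0,0,0]]]'

```text
time_s: 27.6
position: [0.4115, -0.0991, 0.3066]
tool_rot: [[0.153, 0.001, 0.988], [-0.988, -0.0, 0.153], [0.0, -1.0, 0.001]]
ft_force: [-0.3, 0.5, -0.1]
grip_width: 0.0239
```

```bash
python3 - <<'E'
from h import *
st();avg(3)
S=get_image("scene");cv2.imwrite("pics/k_full.png",S["img"][:,:,::-1]);c=S["img"][190:270,270:340]
cv2.imwrite("pics/k_scene.png",cv2.resize(c[:,:,::-1],None,fx=7.5,fy=7.5,interpolation=cv2.INTER_CUBIC))
E
```

```text
t 27.6 pos [411.5 -99.1 306.6] yawz 8.81 ydown [ 7.e-04 -0.e+00 -1.e+00] F [-0.25  0.55 -0.07] M [-0.046  0.014 -0.033] w 23.9 q [-29.7   6.6  86.5   0.   86.9 -38.5]
Favg [-0.05  0.2  -0.05] sd [0.26 0.28 0.26] Mavg [-0.024  0.02   0.032]
```

View pics/k_scene.png

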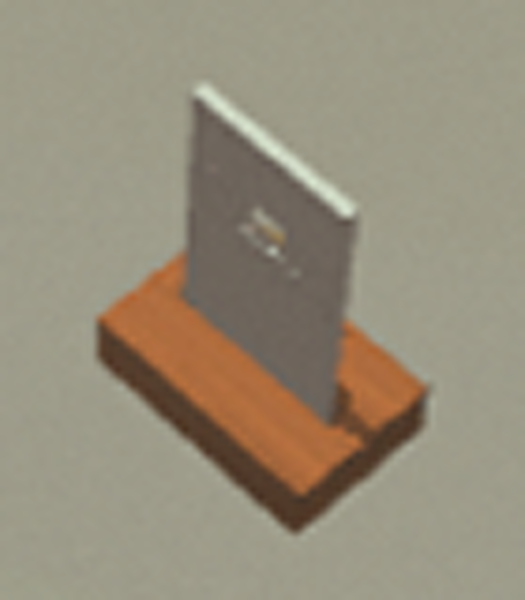

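View pics/k_full.png

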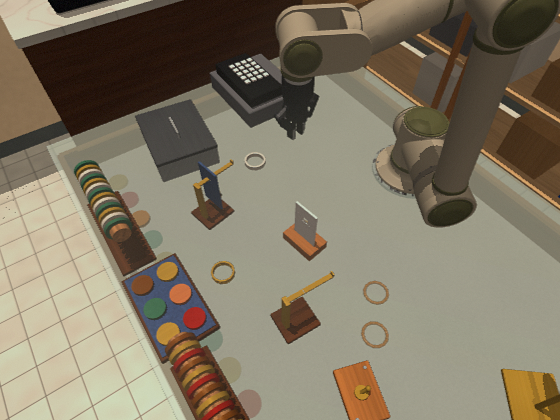

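The card stands in the slot. The amber card at (210,187) and the loose bangles look unmoved. I'll check the card's top height and position, then hand in.

```bash
python3 - <<'E'
from h import *
S=get_image("scene");T=get_image("top")
f=lambda P:un(270,190,7.5,P)
a,b=[onz(S,f(p),.160)[:2] for p in((202,91),(350,211))]
print("S top edge @.160",a.round(4),b.round(4),np.linalg.norm(a-b).round(4),((a+b)/2).round(4))
g=T["img"].min(2); m=np.zeros_like(g); m[195:260,215:290]=(g[195:260,215:290]>165)
n,l,s,c=cv2.connectedComponentsWithStats(m); print(s[1:],c[1:])
for k in range(1,n):
    if s[k][4]>15: print("T top centre @.160",onz(T,c[k],.160).round(4))
o=cv2.imread("pics/scene0.png")[:,:,::-1].astype(int)
for nm,(x,y) in dict(amber=(210,187),coil=(222,272),a=(376,292),b=(375,334),bone=(255,160)).items():
    print(nm,np.abs(o[y-20:y+20,x-20:x+20]-S["img"][y-20:y+20,x-20:x+20]).mean().round(2))
E
```

```text
S top edge @.160 [0.4781 0.0055] [0.4666 0.077 ] 0.0724 [0.4724 0.0413]
[] []
amber 3.0
coil 3.74
a 3.81
b 3.84
bone 3.64
```

```bash
python3 -c "
from rig import env
print(env.close_job())"
```

```text
the job is handed in; nothing more can be done
None
```

The white card is off its peg and standing in the teak block's slot, released. I handed the job in at about 28 s; the close call gives no verdict.

**Peg:** I gripped the header and lifted the card 7 mm, which put about 1.5 N of card weight on the wrist. Near the end of the peg I felt for the strip from above and below. It slopes up by about 1.1°. The heaviest load I measured on it was about 2.4 N, against the 8 N limit. The card then passed the upturned tip in the middle of its window with no contact force that I could detect.

**Slot:** The card went in without touching the sides. It met the floor about where expected, at roughly 5 N plus the card's weight, and I eased off before opening the gripper.

**Last checks:**
- **Foot height:** from the arm's position, the card's lower edge is about 14.7 mm above the counter. The slot floor is 14 mm and the limit is 16.5 mm.
- **Position:** the scene camera puts the card's middle within about 3 mm of the slot's middle.
- **Other items:** the amber card and the loose bangles look unchanged from the first picture, with only noise-level differences. The gripper was well clear.

**Checks that did not fully agree:**
- The top-camera check failed because its mask found no card edge, so the final position rests on one camera.
- The card's top edge measured 72 mm instead of 76 mm, which I put down to picking the corners slightly inside the edge.
- The two contacts felt on the peg were 14.35 mm apart instead of 14 mm.

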